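# Turn the plate-covered tin over in its cradle

### The job

Two wire turning cradles lie on the pantry shelf, and one holds the washed square tin with a plate laid on top of it. Swing that cradle by its wooden handle bar all the way over to its other side and let it down gently, so that tin and plate turn over together and the tin ends mouth down on top of the plate to drain. Leave the other cradle, the one with the two round plates, as it is, and let go of the handle.

Things in the scene. Friction and masses are not known exactly. Their poses are not given: they have to be found in the camera images.
- cradle: Steel wire cage (116 wide, 64 thick, 125 mm long) holding the tin covered by a plate. Origin: middle of its hinge axis, 50 mm above the shelf; x: level hinge axis; y: from hinge to handle bar; z: up at start. Bar: dark wood, 12 mm thick, 112 long, along x, centred at y = 185 mm, 55 mm clear of the cage. Swings half a turn about +x, bar up and over, stop to stop; falls if let go; 5 N at the bar
- tin_center (a point): Square open aluminium tin, 98 by 98 mm, 38 mm high, lying loose in the cradle, mouth up, under the plate. Point: its centre, half-way up; z points out of its mouth (up at start). About 0.2 kg.
- plate_center (a point): Round white ceramic plate, 100 mm across, 12 mm thick, lying loose face down on the tin. Point: its centre, half-way through its thickness; z points from face to foot (up at start). About 0.2 kg. The cage gives the pair 4 mm of play in thickness; they do not fall out when it is swung over.
- spare: A second cradle of the same make, lying flat beside the first, nearer to or farther from the robot; it holds only two stacked round plates, no tin. Origin and axes as for the first. Both cradles sit on fixed brown wooden bases, 120 by 290 mm, 12 mm thick, that do not reach under the bars; a lying bar is 50 mm above the shelf at either stop.
Things that resemble listed ones, but are neither listed nor needed, are in the scene too. There is more than one size of the part that bears plate_center; the job needs the middle-sized. Leave any orange look-alike of the part that bears tin_center alone.

How it is judged:
By the outcome, as a careful person would: the job done as asked, in the order asked, and still so for the second after the job is handed in, with the robot touching nothing.
It also fails if it takes over 38 s, if anything falls off the work surface, if the arm or the gripper's body presses on something with over 40 N, if the wrist force passes 120 N, or if a joint passes its speed limit or range.

### The arm

A 7-joint arm with a two-finger parallel gripper is mounted at the origin on the work surface. World frame = base frame: x ahead of the robot, y to its left, z up, the work surface at z = 0. Lengths are in m, angles in rad, forces in N, time in s.
With the tool pointing down it reaches from about 0.4 to 0.85 m from the base axis. Payload 10.4 kg.
Tool frame: the origin (TCP) lies at the very end of the fingers, on their centre line; the grasp point (between the pads) lies 19 mm behind it; z points along the fingers, y is the direction in which the jaws open and shut (so a half turn about z gives the same grasp; the last joint's range is limited). The gripper opens to 87 mm and grips with 3 to 60 N. Pads are 19 mm wide; open, the fingers measure 117 mm over their backs; the gripper's body (75 mm by 190 mm) begins 51 mm behind the grasp point.
Start: joints at [-1.337, 0.332, -0.065, 1.46, 0.022, 1.35, -0.088], TCP at [0.159, 0.605, 0.223] pointing down, gripper open.
Joint ranges: [-2.6, 2.6], [-0.5, 2.12], [-1.47, 1.34], [0.16, 2.42], [-1.27, 4.41], [0.06, 2.06], [-2.6, 2.6]. Speed limits (rad/s): [2.22, 2.22, 2.79, 2.79, 3.14, 3.14, 3.14].

### API

Orientations are given as a unit quaternion [x, y, z, w].
In Python, from bench import read_state, camera, close_job, recognise, masks_of gives the robot as it stands.
- The arm moves only by the tool play_rows, never from a script. Its argument "moves" is a list of rows, each a list of 3 entries, a list of its own where there are three numbers: the shift along the tool's x, y, z in cm, then the turn, a rotation vector about the tool's x, y, z in rad, then the finger opening in cm, from 0 to 8.7. In form: [[[dx, dy, dz], [ax, ay, az], jaw], ...]. A call has 1 to 8 rows; each row is the pose to reach, as a shift and turn from the pose commanded when the call began, along the tool's axes at that moment; what a row does not reach only later rows make up. A row lasts 1/8 s, in which the tool goes at most 62.5 mm and 10.7 degrees, less where a joint would pass 70% of its speed; a pose out of reach is approached as far as the arm can. A call with a gripper value outside its range is refused whole. The fingers move at their own pace and stop on an object; "grip_force" is the grip in N (left out, the last holds). Time passes only in rows, so rows that repeat a pose let the fingers close. It gives the time, the measured TCP pose, the force and the opening at its end, in the units of the state.
- read_state(): the state, without advancing time (a new reading comes with each control period).
- camera(name): name is "side" or "top"; returns a dict with "frame" (384x512x3 uint8, red, green, blue), "intrinsics" (3x3 intrinsics, pixels), "camera_from_world" (4x4, takes a point from world to camera coordinates). Camera axes: x right, y down, z forward; pixel columns grow to the right and rows downward; lengths in m; the calibration is good to about 2 mm. A picture is of the moment at which its call begins. There is no depth.
- close_job(): hands the job in, once; it reports no verdict.
Trained networks look in a picture, given as the dict that the camera call returned (one of the last four; its "shot" number tells which), for a name from the list of things; names that differ only in an ending like _2 or _b are one class to them, and where a whole thing is asked for, a point or a joint stands for the part that bears it (a point fixed in the world has none). Each returns a list of dicts, best first, with "conf" (0 to 1); they miss things now and then, are a little off and sometimes report something else, mostly with a low value. They report only what shows in the picture. A call takes as long as a camera call. They do not tell look-alikes from the thing itself.
- recognise(picture, query): "at" ([column, row] in pixels, amid what is visible of it).
- masks_of(picture, query): "region" (384x512 bool, what is visible of it) and "at" ([column, row] in pixels, amid what is visible of it).
The state is a dict: "time": time; "joint_positions": joint angles; "joint_vel": joint speeds; "joint_torque": joint torques, N m; "ee_pos": TCP position; "eef_rot": TCP orientation; "ft_force": force on the tool from outside, world axes, zero at the start; "torque": the same for the moment, N m; "width": finger opening in m.
Only numpy, scipy, OpenCV 4.12 (cv2) and the standard library are available. Lean on these libraries where they do the work, as an engineer would, in place of code of your own. Each camera call takes 0.05 s, during which the arm holds its last target.

## Working session

There is one attempt and no reset: what is moved stays moved. The work goes in short steps, Python scripts to look and compute and a tool call to move; the robot and the scene stay as the last step left them, time stands still between calls to the robot, and variables do not carry over. Pictures are saved under pics/ and viewed, and the job is handed in when it is done.

Besides the shell and the picture viewer there is one more tool, called after "Request:" in YAML: its name, and indented under it one key for each argument. play_rows: Moves the arm, as the interface text tells. Its arguments: {"type":"object","properties":{"moves":{"type":"array","items":{"type":"array"}},"grip_force":{"type":"number"}},"required":["moves"]}

```bash
mkdir -p pics; ls; python3 - <<'E'
from bench import *
import cv2, numpy as np, pickle
s=read_state(); print({k:np.round(v,3) for k,v in s.items()})
for n in("top","side"):
    c=camera(n); pickle.dump(c,open(f"pics/{n}0.pkl","wb"))
    cv2.imwrite(f"pics/{n}0.png",c["frame"][:,:,::-1])
    print(n,np.round(c["intrinsics"],1).tolist(),np.round(c["camera_from_world"],3).tolist())
    for q in("cradle","spare","tin_center","plate_center"):
        print(q,[(np.round(r["at"]).tolist(),round(r["conf"],2)) for r in recognise(c,q)])
E
```

```text
pics
{'time': np.float64(0.0), 'joint_positions': array([-1.337,  0.333, -0.065,  1.461,  0.022,  1.35 , -0.089]), 'joint_vel': array([-0.   , -0.001,  0.   ,  0.001,  0.   ,  0.   , -0.001]), 'joint_torque': array([ 0.0000e+00, -6.2326e+01,  2.5000e-02, -3.8989e+01, -6.1000e-02,
        4.0000e-02,  0.0000e+00]), 'ee_pos': array([0.159, 0.604, 0.222]), 'eef_rot': array([ 0.128,  0.992, -0.001, -0.   ]), 'ft_force': array([-0.273,  0.427, -0.216]), 'torque': array([-0.033, -0.004,  0.03 ]), 'width': np.float64(0.087)}
top [[414.3, 0.0, 263.9], [0.0, 414.3, 182.2], [0.0, 0.0, 1.0]] [[0.012, -0.999, 0.034, 0.068], [-1.0, -0.013, -0.025, 0.616], [0.026, -0.033, -0.999, 0.757], [0.0, 0.0, 0.0, 1.0]]
cradle [([271.0, 169.0], 0.78)]
spare [([288.0, 277.0], 0.85)]
tin_center [([265.0, 206.0], 0.88), ([142.0, 217.0], 0.73)]
plate_center [([258.0, 80.0], 0.62), ([331.0, 102.0], 0.61), ([282.0, 179.0], 0.55)]
side [[397.5, 0.0, 252.1], [0.0, 397.5, 193.2], [0.0, 0.0, 1.0]] [[0.899, -0.437, -0.017, -0.499], [-0.297, -0.582, -0.757, 0.277], [0.321, 0.686, -0.653, 0.512], [0.0, 0.0, 0.0, 1.0]]
cradle [([268.0, 220.0], 0.55)]
spare [([191.0, 258.0], 0.78), ([270.0, 221.0], 0.58)]
tin_center [([190.0, 162.0], 0.93), ([243.0, 214.0], 0.84)]
plate_center [([339.0, 191.0], 0.76), ([372.0, 239.0], 0.67), ([266.0, 206.0], 0.63)]
```

View pics/top0.png

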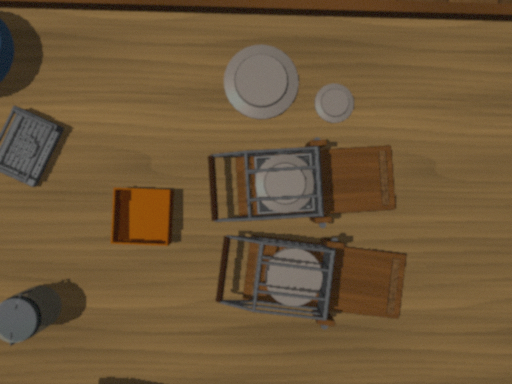

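View pics/side0.png

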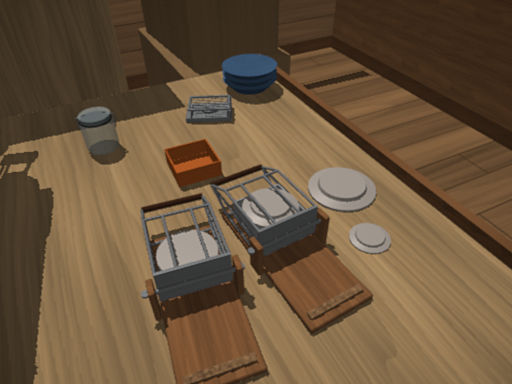

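```bash
python3 - <<'E'
import cv2
a=cv2.imread("pics/top0.png")[130:330,200:410]; cv2.imwrite("pics/topz.png",cv2.resize(a,None,fx=2.9,fy=2.9,interpolation=cv2.INTER_CUBIC))
a=cv2.imread("pics/side0.png")[160:310,130:380]; cv2.imwrite("pics/sidez.png",cv2.resize(a,None,fx=3.2,fy=3.2,interpolation=cv2.INTER_CUBIC))
E
```

```text
(no output)
```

View pics/topz.png

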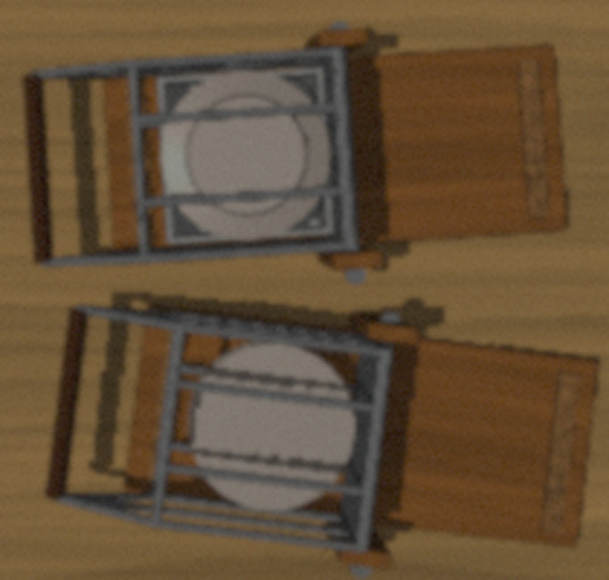

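View pics/sidez.png

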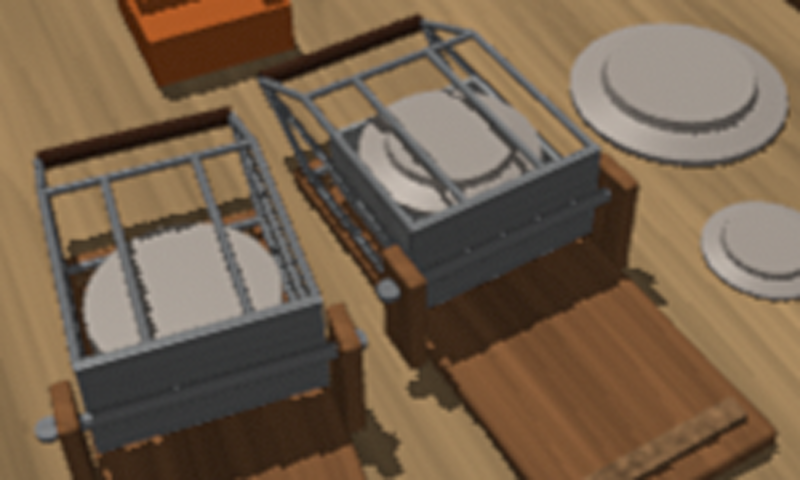

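```bash
cat > h.py <<'E'
import numpy as np, pickle, cv2
from scipy.optimize import least_squares
def load(n): return pickle.load(open(f"pics/{n}.pkl","rb"))
def proj(c,P):
    P=np.atleast_2d(P); T=c["camera_from_world"]; q=P@T[:3,:3].T+T[:3,3]
    uv=q@c["intrinsics"].T; return uv[:,:2]/uv[:,2:]
def onplane(c,uv,z):
    T=c["camera_from_world"]; R=T[:3,:3]; o=-R.T@T[:3,3]
    d=R.T@np.linalg.solve(c["intrinsics"],[uv[0],uv[1],1]); return o+d*(z-o[2])/d[2]
def tri(c1,u1,c2,u2):
    P1=c1["intrinsics"]@c1["camera_from_world"][:3];P2=c2["intrinsics"]@c2["camera_from_world"][:3]
    X=cv2.triangulatePoints(P1,P2,np.array(u1,float).reshape(2,1),np.array(u2,float).reshape(2,1))[:,0]; return X[:3]/X[3]
E
python3 - <<'E'
from h import *
t=load("top0");s=load("side0")
# bar far(+x world)/near ends
A=[(212,156.5),(214.5,219.7)]; B=[(262,166),(213.5,186)]
for a,b in zip(A,B): print("bar",onplane(t,a,.05).round(4),onplane(s,b,.05).round(4),tri(t,a,s,b).round(4))
A2=[(316.5,140.5),(323,224)]; B2=[(319,221.5),(251,250.6)]
for a,b in zip(A2,B2): print("pin",onplane(t,a,.05).round(4),onplane(s,b,.05).round(4),tri(t,a,s,b).round(4))
def model(p):
    x,y,th,hw=p; c,sn=np.cos(th),np.sin(th); ex=np.array([c,sn,0]); ey=np.array([-sn,c,0]); o=np.array([x,y,.05])
    return np.array([o+ey*.185+ex*.056,o+ey*.185-ex*.056,o+ex*hw,o-ex*hw])
# cradle y = world +y approx, cradle x = world +x
f=lambda p: np.r_[(proj(t,model(p))-np.array(A+A2)).ravel(),(proj(s,model(p))-np.array(B+B2)).ravel()]
r=least_squares(f,[.62,-.07,0,.07],loss="soft_l1"); print(r.x.round(4)); print(f(r.x).round(1)); print(model(r.x).round(4))
E
```

```text
bar [0.6574 0.1682 0.05  ] [0.66   0.1683 0.05  ] [0.6583 0.1676 0.051 ]
bar [0.548  0.1622 0.05  ] [0.5485 0.154  0.05  ] [0.5492 0.1621 0.0438]
pin [ 0.6882 -0.0137  0.05  ] [ 0.6751 -0.018   0.05  ] [ 0.6852 -0.0128  0.0418]
pin [ 0.5424 -0.0263  0.05  ] [ 0.542  -0.0244  0.05  ] [ 0.542  -0.0258  0.0515]
[ 0.6142 -0.0201  0.0606  0.072 ]
[ 0.2 -0.9  0.6  0.5  1.2  1.2 -1.1 -0.  -0.4  0.2 -2.  -1.9  4.6 -2.8
  0.3 -0. ]
[[ 0.6589  0.1679  0.05  ]
 [ 0.5471  0.1611  0.05  ]
 [ 0.6861 -0.0158  0.05  ]
 [ 0.5424 -0.0245  0.05  ]]
```

```bash
cat >> h.py <<'E'
from scipy.spatial.transform import Rotation as Ro
H=np.array([.6142,-.0201,.05]); YAW=.0606; RAD=.185
EX=np.array([np.cos(YAW),np.sin(YAW),0]); EY=np.array([-np.sin(YAW),np.cos(YAW),0]); EZ=np.array([0,0,1.])
def pose(ang,tilt,ext=.019,lift=0,H=H,rad=RAD):
    """ang: bar angle 0..pi from +y side; tilt>0: tool points toward -cradle y. returns TCP pos,R"""
    g=H+rad*(np.cos(ang)*EY+np.sin(ang)*EZ)
    z=-np.cos(tilt)*EZ-np.sin(tilt)*EY; x=-EX; y=np.cross(z,x)
    R=np.c_[x,y,z]; return g+ext*z+lift*EZ,R
def rel(p0,R0,p,R):
    return (100*R0.T@(p-p0)).round(2).tolist(), Ro.from_matrix(R0.T@R).as_rotvec().round(3).tolist()
def cur():
    from bench import read_state
    s=read_state(); return s,np.array(s["ee_pos"]),Ro.from_quat(s["eef_rot"]).as_matrix()
def log():
    s,p,R=cur()
    import json
    open("log.jsonl","a").write(json.dumps({k:np.asarray(v).tolist() for k,v in s.items()})+"\n")
    return s,p,R
E
python3 - <<'E'
from h import *
s,p0,R0=log()
for t in(0,.6): print(rel(p0,R0,*pose(0,t,lift=.12)))
E
```

```text
([-54.14, -31.27, 7.15], [0.0, 0.0, -0.317])
([-54.48, -32.29, 6.82], [0.595, -0.095, -0.308])
```

Request:
play_rows:
  moves:
    - [[-3,-1.7,0.4],[0,0,-0.03],8.7]
    - [[-8,-4.6,1],[0,0,-0.06],8.7]
    - [[-13,-7.5,1.5],[0,0,-0.1],8.7]
    - [[-18,-10.4,2],[0,0,-0.14],8.7]
    - [[-23,-13.3,2.5],[0,0,-0.18],8.7]
    - [[-28,-16.2,3],[0,0,-0.21],8.7]
    - [[-33,-19,3.5],[0,0,-0.25],8.7]
    - [[-38,-22,4],[0,0,-0.28],8.7]

```text
time: 1.5
ee_pos: [0.4716, 0.294, 0.1827]
eef_rot: [-0.012, 1.0, 0.0, 0.0]
ft_force: [1.4, 0.2, -0.1]
width: 0.0871
```

```bash
python3 - <<'E'
from h import *
s,p0,R0=log(); print(s["time"],p0.round(3),np.round(s["joint_positions"],3),np.round(s["joint_vel"],2))
for t in(0,.5): print(rel(p0,R0,*pose(0,t,lift=.12)))
E
```

```text
1.5 [0.472 0.294 0.183] [-0.798  0.202  0.18   1.713 -0.038  1.229  0.987] [ 0.58  0.2   0.32 -0.13 -0.1  -0.06  1.15]
([-12.82, -13.26, 3.17], [0.001, 0.001, -0.036])
([-12.85, -14.17, 2.94], [0.501, -0.008, -0.035])
```

```bash
cat >> h.py <<'E'
def setcmd(p,R): np.savez("cmd.npz",p=p,R=R)
def getcmd(): d=np.load("cmd.npz"); return d["p"],d["R"]
def adv(d,r):
    p,R=getcmd(); setcmd(p+R@np.array(d)/100,R@Ro.from_rotvec(r).as_matrix())
E
python3 - <<'E'
from h import *
import json
s=json.loads(open("log.jsonl").readline())
setcmd(np.array(s["ee_pos"]),Ro.from_quat(s["eef_rot"]).as_matrix()); adv([-38,-22,4],[0,0,-.28])
p,R=getcmd(); print(p)
for t in(0,.3,.6): print(rel(p,R,*pose(0,t,lift=.12)))
E
```

```text
[0.47038073 0.29521918 0.1825326 ]
([-12.95, -13.37, 3.15], [0.0, 0.0, -0.037])
([-12.98, -13.93, 3.07], [0.3, -0.006, -0.037])
([-12.99, -14.44, 2.82], [0.6, -0.011, -0.036])
```

Request:
play_rows:
  moves:
    - [[-3,-3.3,0.7],[0.1,-0.002,-0.01],8.7]
    - [[-6,-6.6,1.3],[0.25,-0.004,-0.02],8.7]
    - [[-9,-10,2],[0.4,-0.008,-0.03],8.7]
    - [[-12,-13,2.6],[0.52,-0.01,-0.034],8.7]
    - [[-12.99,-14.44,2.82],[0.6,-0.011,-0.036],8.7]
    - [[-12.99,-14.44,2.82],[0.6,-0.011,-0.036],8.7]
    - [[-12.99,-14.44,2.82],[0.6,-0.011,-0.036],8.7]

```text
time: 2.38
ee_pos: [0.6034, 0.1545, 0.1547]
eef_rot: [-0.029, 0.955, -0.294, 0.009]
ft_force: [0.3, -0.0, 0.1]
width: 0.0869
```

```bash
python3 - <<'E'
from h import *
adv([-12.99, -14.44, 2.82], [0.6, -0.011, -0.036])
s,p0,R0=log(); print(s["time"],p0.round(4),np.round(s["joint_positions"],3),np.round(s["joint_vel"],2))
p,R=getcmd(); print(p,rel(p0,R0,p,R),Ro.from_matrix(R0).as_quat().round(3))
import json
D=[json.loads(l) for l in open("log.jsonl")]
# FK fit, iiwa-like; sign variants
import itertools
def fk(q,P,sg):
    d1,L1,L2,L3=P[:4]; th0=P[4] 
    z=np.array([0,0,1.])
    q=np.array(q)*[sg[0],1,sg[1],1,sg[2],1,sg[3]]
    R=Ro.from_euler("z",q[0]+0); p=np.array([0,0,d1])
    R=R*Ro.from_euler("y",q[1]); R=R*Ro.from_euler("z",q[2]); p=p+R.apply([0,0,L1])
    p=p+R.apply([P[5],0,0])
    R=R*Ro.from_euler("y",q[3]); p=p+R.apply([P[6],0,0]);R=R*Ro.from_euler("z",q[4]); p=p+R.apply([0,0,L2])
    R=R*Ro.from_euler("y",q[5]); p=p+R.apply([P[7],0,0]); R=R*Ro.from_euler("z",q[6]+th0); p=p+R.apply([0,0,L3])
    return p,R
best=[]
for sg in itertools.product([1,-1],repeat=4):
  for t0 in(0,np.pi/2,np.pi,-np.pi/2):
    def f(P):
        o=[]
        for d in D:
            p,R=fk(d["joint_positions"],P,sg); o+=list((p-d["ee_pos"])*5)+list((R.inv()*Ro.from_quat(d["eef_rot"])).as_rotvec())
        return np.r_[o,.01*(P[5:])]
    r=least_squares(f,[.33,.4,.4,.25,t0,0,0,0]); best.append((r.cost,sg,r.x))
best.sort(key=lambda b:b[0])
for b in best[:4]: print(b[0],b[1],b[2].round(4))
E
```

```text
2.375 [0.6034 0.1545 0.1547] [-0.816  0.569  0.303  1.436  0.366  1.457  0.998] [ 0.   -0.02  0.   -0.    0.    0.   -0.  ]
[0.6036009  0.15387648 0.1543326 ] ([-0.01, -0.03, 0.07], [0.002, 0.0, -0.0]) [-0.029  0.955 -0.294  0.009]
0.054930291479203294 (-1, -1, -1, -1) [ 0.2284  0.5167  0.3911  0.5024  1.5708 -0.1268 -0.0575 -0.1878]
0.05493029147920334 (-1, -1, -1, -1) [ 0.2284  0.5167  0.3911  0.5024  1.5708 -0.1268 -0.0575 -0.1878]
0.05493029147920334 (-1, -1, -1, -1) [ 0.2284  0.5167  0.3911  0.5024 -4.7124 -0.1268 -0.0575 -0.1878]
0.05493029147920341 (-1, -1, -1, -1) [ 0.2284  0.5167  0.3911  0.5024  1.5708 -0.1268 -0.0575 -0.1878]
```

```bash
python3 - <<'E'
from h import *
import json,itertools
D=[json.loads(l) for l in open("log.jsonl")]
res=[]
def RR(q,sg,perm=None):
    R=Ro.identity()
    for i in range(7): R=R*Ro.from_euler("zyzyzyz"[i],q[i]*sg[i])
    return R
for sg in itertools.product([1,-1],repeat=7):
    # unknown const base yaw A & tool B : R_i = RR_i * B ; B from first
    Bs=[RR(d["joint_positions"],sg).inv()*Ro.from_quat(d["eef_rot"]) for d in D]
    m=Ro.concatenate(Bs); c=m.mean(); res.append((max((c.inv()*m).magnitude()),sg,c.as_matrix().round(2).tolist()))
res.sort(key=lambda r:r[0])
for r in res[:5]: print(r)
E
```

```text
(np.float64(6.73366492680654e-16), (-1, 1, -1, 1, -1, 1, -1), [[-0.0, -1.0, -0.0], [1.0, -0.0, -0.0], [0.0, -0.0, 1.0]])
(np.float64(0.31701774592851306), (-1, 1, -1, -1, 1, 1, 1), [[0.04, 1.0, 0.06], [1.0, -0.04, 0.01], [0.01, 0.06, -1.0]])
(np.float64(0.33437773391251335), (-1, 1, -1, 1, -1, -1, 1), [[0.04, 0.95, 0.31], [0.97, 0.04, -0.23], [-0.23, 0.31, -0.92]])
(np.float64(0.35744589625483164), (-1, -1, -1, -1, 1, 1, 1), [[-0.02, 0.86, -0.5], [0.94, 0.19, 0.29], [0.34, -0.47, -0.81]])
(np.float64(0.3932697881592555), (1, 1, 1, 1, -1, -1, -1), [[-0.11, -0.84, 0.53], [-0.9, 0.31, 0.3], [-0.41, -0.45, -0.79]])
```

```bash
cat >> h.py <<'E'
SG=np.array([-1,1,-1,1,-1,1,-1])
def frames(q):
    R=Ro.identity(); o=[R]
    for i in range(7): R=R*Ro.from_euler("zyzyzyz"[i],q[i]*SG[i]); o.append(R)
    return o
ALL=[(1,2,"z0 d1"),(1,0,"a1"),(3,2,"L1"),(3,0,"e1"),(4,0,"e2"),(5,2,"L2"),(6,0,"w"),(6,2,"L3"),(5,0,"w0")]
def Arow(q,idx):
    F=frames(q); return np.array([F[ALL[i][0]].as_matrix()[:,ALL[i][1]] for i in idx]).T
def tfk(q):
    pr=np.load("kin.npz"); idx=pr["idx"]; F=frames(q)
    return Arow(q,idx)@pr["x"], (F[7]*Ro.from_euler("z",np.pi/2)).as_matrix()
E
python3 - <<'E'
from h import *
import json,itertools
D=[json.loads(l) for l in open("log.jsonl")]
b=np.concatenate([d["ee_pos"] for d in D])
out=[]
for n in range(0,4):
  for ex in itertools.combinations([1,3,4,6,8],n):
    idx=[0,2,5,7]+list(ex)
    A=np.vstack([Arow(d["joint_positions"],idx) for d in D])
    x,_,rk,sv=np.linalg.lstsq(A,b,rcond=None); out.append((n,np.abs(A@x-b).max(),idx,x.round(4)))
out.sort(key=lambda o:(o[0],o[1]))
for o in out:
  if o[1]<2e-3 or o[0]==0: print(o)
E
```

```text
(0, np.float64(0.04168576565693785), [0, 2, 5, 7], array([0.288 , 0.5129, 0.4786, 0.4488]))
```

```bash
python3 - <<'E'
from h import *
p,R=getcmd()
for k in range(1,9):
    u=k/8; a=pose(0,.6,lift=.12)[0]; b=pose(np.pi,-.6,lift=.12)[0]
    _,Rk=pose(0,.6-1.2*u); pk=a+(b-a)*u+np.array([0,0,.03*np.sin(np.pi*u)]); d,r=rel(p,R,pk,Rk); print([np.round(d,1).tolist(),np.round(r,2).tolist(),8.7],end=", ")
E
```

```text
[[-0.0, -4.2, 1.5], [-0.15, -0.0, -0.0], 8.7], [[-0.0, -8.4, 3.2], [-0.3, -0.0, -0.0], 8.7], [[-0.0, -12.4, 5.1], [-0.45, -0.0, -0.0], 8.7], [[-0.0, -16.1, 7.4], [-0.6, -0.0, -0.0], 8.7], [[-0.0, -19.5, 10.0], [-0.75, -0.0, -0.0], 8.7], [[-0.0, -22.8, 13.0], [-0.9, -0.0, -0.0], 8.7], [[-0.0, -25.8, 16.3], [-1.05, -0.0, -0.0], 8.7], [[-0.0, -28.8, 19.7], [-1.2, -0.0, -0.0], 8.7],
```

Request:
play_rows:
  moves:
    - [[0,-4.2,1.5],[-0.15,0,0],8.7]
    - [[0,-8.4,3.2],[-0.3,0,0],8.7]
    - [[0,-12.4,5.1],[-0.45,0,0],8.7]
    - [[0,-16.1,7.4],[-0.6,0,0],8.7]

```text
time: 2.88
ee_pos: [0.6149, -0.0212, 0.1875]
eef_rot: [-0.03, 1.0, 0.003, 0.003]
ft_force: [0.8, 0.0, -1.1]
width: 0.0873
```

```bash
python3 - <<'E'
from h import *
adv([0, -16.1, 7.4], [-0.6, 0, 0])
s,p0,R0=log(); print(s["time"],p0.round(4),np.round(s["joint_positions"],3),np.round(s["joint_vel"],2))
p,R=getcmd(); print(p,rel(p0,R0,p,R))
for k in range(1,5):
    u=.5+k/8; a=pose(0,.6,lift=.12)[0]; b=pose(np.pi,-.6,lift=.12)[0]
    _,Rk=pose(0,.6-1.2*u); pk=a+(b-a)*u+np.array([0,0,.03*np.sin(np.pi*u)]); d,r=rel(p,R,pk,Rk); print([np.round(d,1).tolist(),np.round(r,2).tolist(),8.7],end=", ")
E
```

```text
2.875 [ 0.6149 -0.0212  0.1875] [-0.286  0.33   0.314  1.56  -0.112  1.263  1.677] [ 1.21  0.03  0.07 -0.09 -1.29  0.01  1.65]
[ 0.6141336  -0.02046623  0.1841769 ] ([0.07, 0.07, 0.33], [0.007, 0.007, 0.0])
[[-0.0, -4.3, 0.2], [-0.15, -0.0, -0.0], 8.7], [[-0.0, -8.7, 0.9], [-0.3, -0.0, -0.0], 8.7], [[-0.0, -13.0, 1.8], [-0.45, -0.0, -0.0], 8.7], [[-0.0, -17.4, 3.0], [-0.6, -0.0, -0.0], 8.7],
```

Request:
play_rows:
  moves:
    - [[0,-4.3,0.2],[-0.15,0,0],8.7]
    - [[0,-8.7,0.9],[-0.3,0,0],8.7]
    - [[0,-13,1.8],[-0.45,0,0],8.7]
    - [[0,-17.4,3],[-0.6,0,0],8.7]
    - [[0,-17.4,3],[-0.6,0,0],8.7]
    - [[0,-17.4,3],[-0.6,0,0],8.7]

```text
time: 3.62
ee_pos: [0.625, -0.1943, 0.1549]
eef_rot: [-0.029, 0.955, 0.296, -0.008]
ft_force: [0.4, 0.4, 0.3]
width: 0.087
```

```bash
python3 - <<'E'
from h import *
adv([0, -17.4, 3], [-0.6, 0, 0])
s,p0,R0=log(); print(s["time"],p0.round(4),np.round(s["joint_positions"],3),np.round(s["joint_vel"],2))
p,R=getcmd(); print(p,rel(p0,R0,p,R))
import json,itertools
D=[json.loads(l) for l in open("log.jsonl")]
b=np.concatenate([d["ee_pos"] for d in D])
# full linear: all frames 1..7 xyz offsets
cols=[(f,a) for f in range(0,7) for a in range(3)]
base=[(1,2),(3,2),(5,2),(6,2)]
ext=[(1,0),(1,1),(2,0),(2,1),(3,0),(3,1),(4,0),(5,0),(5,1),(6,0),(6,1)]
FF=[[f.as_matrix() for f in frames(d["joint_positions"])] for d in D]
out=[]
for n in range(0,5):
  for ex in itertools.combinations(ext,n):
    C=base+list(ex)
    A=np.vstack([np.array([F[f][:,a] for f,a in C]).T for F in FF])
    x,_,rk,sv=np.linalg.lstsq(A,b,rcond=None); out.append((n,np.abs(A@x-b).max(),C,x.round(4)))
out.sort(key=lambda o:o[1]+o[0]*.0005)
for o in out[:6]: print(o)
E
```

```text
3.625 [ 0.625  -0.1943  0.1549] [ 0.31   0.699  0.297  1.235 -0.663  1.629  2.303] [-0.05 -0.05 -0.02  0.    0.   -0.   -0.  ]
[ 0.62461889 -0.19415203  0.15418855] ([0.03, -0.03, 0.07], [0.0, 0.002, 0.0])
(2, np.float64(0.0001661622278959496), [(1, 2), (3, 2), (5, 2), (6, 2), (1, 1), (3, 1)], array([ 0.2581,  0.4487,  0.49  ,  0.3519, -0.0219, -0.0238]))
(2, np.float64(0.0001661622278960606), [(1, 2), (3, 2), (5, 2), (6, 2), (2, 1), (3, 1)], array([ 0.2581,  0.4487,  0.49  ,  0.3519, -0.0219, -0.0238]))
(3, np.float64(2.498001805406602e-16), [(1, 2), (3, 2), (5, 2), (6, 2), (1, 1), (3, 1), (5, 1)], array([ 2.582e-01,  4.486e-01,  4.900e-01,  3.519e-01, -2.180e-02,
       -2.350e-02, -4.000e-04]))
(3, np.float64(2.498001805406602e-16), [(1, 2), (3, 2), (5, 2), (6, 2), (2, 1), (3, 1), (5, 1)], array([ 2.582e-01,  4.486e-01,  4.900e-01,  3.519e-01, -2.180e-02,
       -2.350e-02, -4.000e-04]))
(3, np.float64(4.440892098500626e-16), [(1, 2), (3, 2), (5, 2), (6, 2), (1, 1), (3, 1), (6, 1)], array([ 2.582e-01,  4.486e-01,  4.900e-01,  3.519e-01, -2.180e-02,
       -2.350e-02, -4.000e-04]))
(3, np.float64(5.273559366969494e-16), [(1, 2), (3, 2), (5, 2), (6, 2), (2, 1), (3, 1), (6, 1)], array([ 2.582e-01,  4.486e-01,  4.900e-01,  3.519e-01, -2.180e-02,
       -2.350e-02, -4.000e-04]))
```

```bash
cat >> h.py <<'E'
KC=[(1,2),(3,2),(5,2),(6,2),(1,1),(3,1),(5,1)]; KX=np.array([.2582,.4486,.49,.3519,-.0218,-.0235,-.0004])
LO=np.array([-2.6,-.5,-1.47,.16,-1.27,.06,-2.6]); HI=np.array([2.6,2.12,1.34,2.42,4.41,2.06,2.6])
def fk(q):
    F=[f.as_matrix() for f in frames(q)]
    return sum(x*F[f][:,a] for (f,a),x in zip(KC,KX)), F[7]@Ro.from_euler("z",np.pi/2).as_matrix()
def ik(q0,p,R,w=.02):
    f=lambda q:np.r_[(fk(q)[0]-p)*10,3*Ro.from_matrix(R.T@fk(q)[1]).as_rotvec(),w*(q-q0)]
    r=least_squares(f,np.clip(q0,LO+1e-3,HI-1e-3),bounds=(LO,HI)); e=f(r.x); return r.x,np.abs(e[:3]).max()/10,np.abs(e[3:6]).max()/3
E
python3 - <<'E'
from h import *
s,p,R=cur(); q=np.array(s["joint_positions"])
for T in (.6,.75):
  qq,a,b=ik(q,*pose(np.pi,-T)); print("end",T,qq.round(2),a,b)
import json
D=[json.loads(l) for l in open("log.jsonl")]
for T in(.6,.75):
  q=np.array(D[2]["joint_positions"])
  for k in range(25):
    th=np.pi*k/24; q,a,b=ik(q,*pose(th,T*np.cos(th)))
    if k%4==0: print(T,k,q.round(2),round(a,4),round(b,4))
E
```

```text
end 0.6 [ 0.32  0.82  0.27  1.31 -0.68  1.47  2.4 ] 1.7980638854012132e-06 9.756895354466505e-06
end 0.75 [ 0.4   0.9   0.23  1.23 -0.75  1.58  2.43] 1.6962350364649326e-06 9.067085895676075e-06
0.6 0 [-0.8   0.7   0.28  1.5   0.35  1.27  0.91] 0.0 0.0
0.6 4 [-0.76  0.54  0.29  1.51  0.33  1.35  1.03] 0.0 0.0
0.6 8 [-0.59  0.37  0.31  1.54  0.19  1.33  1.28] 0.0 0.0
0.6 12 [-0.31  0.32  0.34  1.52 -0.11  1.33  1.67] 0.0 0.0
0.6 16 [ 0.01  0.44  0.34  1.44 -0.43  1.42  2.05] 0.0 0.0
0.6 20 [ 0.24  0.65  0.3   1.34 -0.61  1.5   2.28] 0.0 0.0
0.6 24 [ 0.33  0.82  0.26  1.31 -0.68  1.47  2.4 ] 0.0 0.0
0.75 0 [-0.86  0.79  0.31  1.45  0.42  1.37  0.86] 0.0 0.0
0.75 4 [-0.82  0.6   0.32  1.48  0.4   1.41  0.98] 0.0 0.0
0.75 8 [-0.64  0.39  0.33  1.53  0.25  1.35  1.24] 0.0 0.0
0.75 12 [-0.32  0.32  0.35  1.52 -0.11  1.33  1.67] 0.0 0.0
0.75 16 [ 0.05  0.47  0.34  1.42 -0.5   1.46  2.1 ] 0.0 0.0
0.75 20 [ 0.3   0.72  0.28  1.29 -0.7   1.6   2.33] 0.0 0.0
0.75 24 [ 0.39  0.9   0.25  1.23 -0.76  1.59  2.44] 0.0 0.0
```

```bash
python3 - <<'E'
from h import *
p,R=getcmd()
a=p; b=pose(0,.7,ext=-.071)[0]
for k in range(1,10):
    u=k/9; Rk=pose(0,-.6+1.3*u)[1]; pk=a+(b-a)*u+np.array([0,0,.05*np.sin(np.pi*u)])
    if k==6: d5=(pk,Rk)
    if k<=5: print([*[np.round(v,2).tolist() for v in rel(p,R,pk,Rk)],3])
print(b)
E
```

```text
[[-0.0, 4.37, 1.59], [0.14, 0.0, -0.0], 3]
[[-0.0, 8.62, 3.34], [0.29, 0.0, -0.0], 3]
[[-0.0, 12.65, 5.42], [0.43, -0.0, -0.0], 3]
[[-0.0, 16.39, 7.93], [0.58, -0.0, -0.0], 3]
[[-0.0, 19.79, 10.93], [0.72, -0.0, -0.0], 3]
[0.60022575 0.21021591 0.1043038 ]
```

Request:
play_rows:
  moves:
    - [[0,4.4,1.6],[0.14,0,0],3]
    - [[0,8.6,3.3],[0.29,0,0],3]
    - [[0,12.6,5.4],[0.43,0,0],3]
    - [[0,16.4,7.9],[0.58,0,0],3]
    - [[0,19.8,10.9],[0.72,0,0],3]

```text
time: 4.25
ee_pos: [0.6117, 0.0353, 0.1803]
eef_rot: [-0.032, 0.998, -0.06, 0.006]
ft_force: [0.9, 0.3, -1.1]
width: 0.045
```

```bash
python3 - <<'E'
from h import *
adv([0, 19.8, 10.9], [.72, 0, 0])
p,R=getcmd(); print(p)
b=pose(0,.7,ext=-.071)[0]
for k in range(1,5):
    u=k/4; Rk=pose(0,.12+.58*u)[1]; pk=p+(b-p)*u+np.array([0,0,.02*np.sin(np.pi*u)])
    print([*[np.round(v,2).tolist() for v in rel(p,R,pk,Rk)],3],end=", ")
E
```

```text
[0.61106047 0.03040297 0.17601111]
[[-0.0, 4.52, -0.16], [0.14, -0.0, -0.0], 3], [[-0.0, 9.13, 0.5], [0.29, -0.0, -0.0], 3], [[-0.0, 13.89, 2.32], [0.44, -0.0, -0.0], 3], [[-0.0, 18.74, 4.96], [0.58, -0.0, -0.0], 3],
```

Request:
play_rows:
  moves:
    - [[0,4.5,-0.2],[0.14,0,0],3]
    - [[0,9.1,0.5],[0.29,0,0],3]
    - [[0,13.9,2.3],[0.44,0,0],3]
    - [[0,18.74,4.96],[0.58,0,0],3]
    - [[0,18.74,4.96],[0.58,0,0],3]
    - [[0,18.74,4.96],[0.58,0,0],3]

```text
time: 5.0
ee_pos: [0.5999, 0.2125, 0.1056]
eef_rot: [-0.03, 0.939, -0.342, 0.012]
ft_force: [0.7, -0.4, 0.6]
width: 0.0304
```

```bash
python3 - <<'E'
from h import *
from bench import camera
adv([0, 18.74, 4.96], [.58, 0, 0])
p,R=getcmd(); s,p0,R0=log(); print(p,p0,s["width"],rel(p0,R0,p,R),rel(p,R,*pose(0,.7)))
for n in("top","side"):
    c=camera(n); pickle.dump(c,open(f"pics/{n}1.pkl","wb")); im=c["frame"][:,:,::-1].copy()
    cv2.imwrite(f"pics/{n}1.png",cv2.resize(im[100:300,150:350],None,fx=3,fy=3,interpolation=cv2.INTER_CUBIC))
E
```

```text
[0.60019389 0.21018467 0.10432168] [0.59987399 0.212542   0.10561231] 0.03043289233551575 ([-0.02, -0.1, 0.25], [0.002, 0.004, 0.002]) ([-0.01, 0.0, 9.0], [-0.0, -0.0, -0.0])
```

View pics/side1.png

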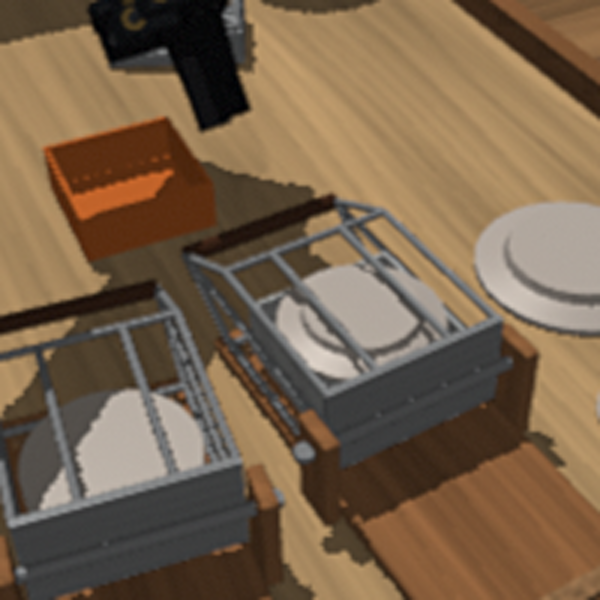

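View pics/top1.png

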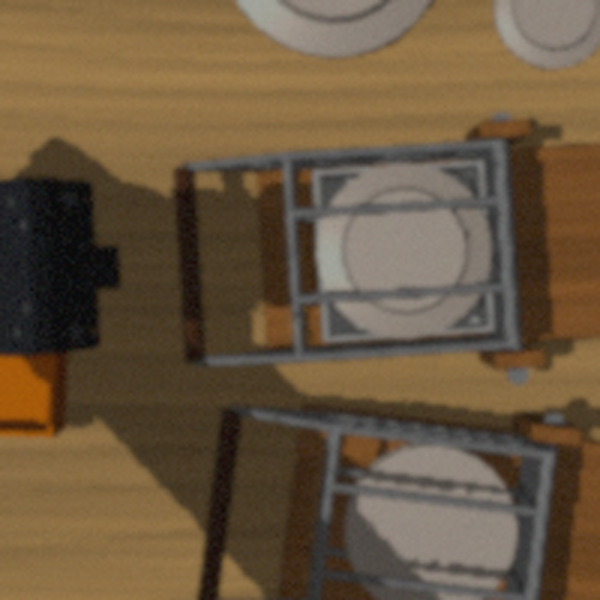

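```bash
python3 - <<'E'
from h import *
t=load("top0");s=load("side0")
for uv in((113,187),(173,187),(171,244),(113,244)): print(onplane(t,uv,.04).round(3))
p,R=getcmd()
print(rel(p,R,*pose(0,.3,ext=-.041)),rel(p,R,*pose(0,.3,ext=.019)), pose(0,.3,ext=-.041)[0])
E
```

```text
[0.602 0.34  0.04 ]
[0.604 0.236 0.04 ]
[0.504 0.238 0.04 ]
[0.504 0.338 0.04 ]
([-0.0, -1.59, 3.32], [-0.4, -0.0, -0.0]) ([-0.01, 0.74, 8.85], [-0.4, -0.0, -0.0]) [0.60226206 0.1766545  0.0891688 ]
```

Request:
play_rows:
  moves:
    - [[0,-0.5,1],[-0.14,0,0],3]
    - [[0,-1.1,2.2],[-0.28,0,0],3]
    - [[0,-1.6,3.3],[-0.4,0,0],3]
    - [[0,-1.2,4.3],[-0.4,0,0],3]
    - [[0,-0.6,5.7],[-0.4,0,0],3]
    - [[0,0,7.1],[-0.4,0,0],3]
    - [[0,0.5,8.2],[-0.4,0,0],3]
    - [[0,0.74,8.85],[-0.4,0,0],3]

```text
time: 6.1
ee_pos: [0.6027, 0.159, 0.0305]
eef_rot: [-0.03, 0.988, -0.15, 0.004]
ft_force: [-0.1, 0.1, -0.1]
width: 0.0301
```

```bash
python3 - <<'E'
from h import *
from bench import camera
adv([0, .74, 8.85], [-.4, 0, 0])
for n in("top","side"):
    c=camera(n); pickle.dump(c,open(f"pics/{n}2.pkl","wb")); im=c["frame"][:,:,::-1].copy()
    cv2.imwrite(f"pics/{n}2.png",cv2.resize(im[100:300,150:350],None,fx=3,fy=3,interpolation=cv2.INTER_CUBIC))
p,R=getcmd(); s,p0,R0=log(); print(p,p0,s["width"],s["ft_force"],rel(p0,R0,p,R))
E
```

```text
[0.60328053 0.15891923 0.03186937] [0.60281205 0.15862693 0.03081481] 0.029984331091224163 [ 0.4353955  -0.31373694  0.55758501] ([-0.05, -0.01, -0.11], [-0.001, -0.001, 0.0])
```

View pics/side2.png

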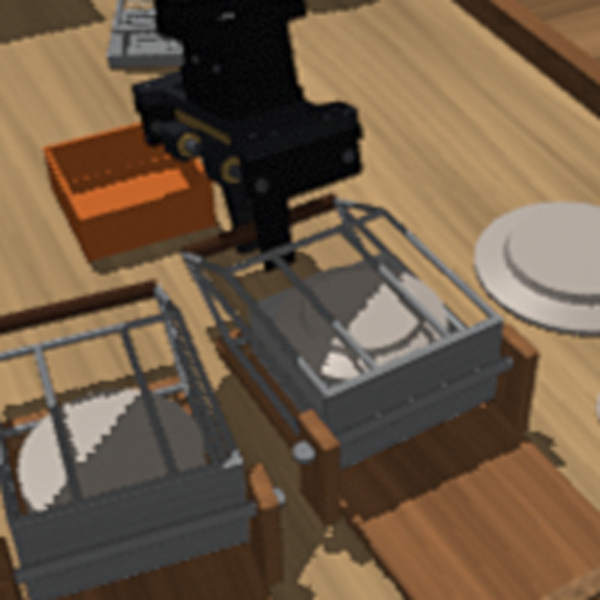

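View pics/top2.png

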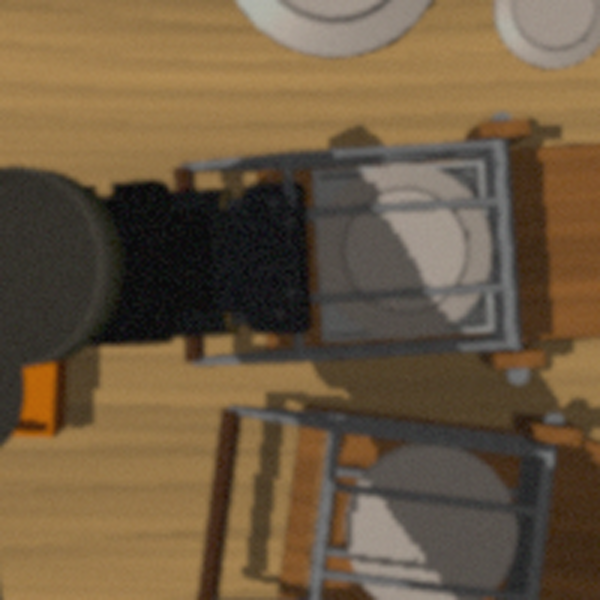

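Request:
play_rows:
  moves:
    - [[0,0,0],[0,0,0],0.8]
    - [[0,0,0],[0,0,0],0.8]
    - [[0,0,0],[0,0,0],0.5]
    - [[0,0,0],[0,0,0],0.5]
  grip_force: 25

```text
time: 6.7
ee_pos: [0.6035, 0.1597, 0.0321]
eef_rot: [-0.03, 0.988, -0.149, 0.005]
ft_force: [0.9, 2.1, -0.0]
width: 0.011
```

```bash
python3 - <<'E'
from h import *
p,R=getcmd(); s,p0,R0=log(); print(p0,s["width"],s["ft_force"],s["torque"],rel(p0,R0,p,R))
for k in range(1,9):
    th=np.pi/2*k/8*.9
    ps,Rs=pose(th,.3-.3*np.sin(th)**1 if 0 else .3*np.cos(th)); print(round(th,2),*[np.round(v,2).tolist() for v in rel(p,R,ps,Rs)])
E
```

```text
[0.60351121 0.15972577 0.03213276] 0.011005155720301526 [ 0.94384191  2.08403335 -0.02341348] [ 0.91307383 -0.0693745   0.07236279] ([0.03, -0.07, 0.05], [0.001, 0.001, 0.0])
0.18 [-0.01, -1.22, -3.02] [-0.0, -0.0, -0.0]
0.35 [-0.01, -2.95, -5.78] [-0.02, -0.0, -0.0]
0.53 [-0.01, -5.11, -8.19] [-0.04, -0.0, -0.0]
0.71 [-0.01, -7.65, -10.17] [-0.07, -0.0, -0.0]
0.88 [-0.01, -10.48, -11.67] [-0.11, -0.0, -0.0]
1.06 [-0.01, -13.51, -12.64] [-0.15, -0.0, -0.0]
1.24 [-0.01, -16.67, -13.06] [-0.2, -0.0, -0.0]
1.41 [-0.01, -19.83, -12.9] [-0.25, -0.0, -0.0]
```

Request:
play_rows:
  moves:
    - [[0,-0.1,-0.5],[0,0,0],0.5]
    - [[0,-0.4,-1.3],[0,0,0],0.5]
    - [[0,-0.8,-2.2],[0,0,0],0.5]
    - [[0,-1.22,-3],[-0.01,0,0],0.5]

```text
time: 7.2
ee_pos: [0.6036, 0.1573, 0.0649]
eef_rot: [-0.03, 0.989, -0.144, 0.005]
ft_force: [3.3, 5.6, -2.6]
width: 0.0112
```

```bash
cat >> h.py <<'E'
def tilt(th): return .3-.9*(1-np.cos(th))/2
def plan(th0,th1,n,jaw=.5,**k):
    p,R=getcmd(); rows=[]
    for i in range(1,n+1):
        th=th0+(th1-th0)*i/n; d,r=rel(p,R,*pose(th,tilt(th),**k)); rows.append([np.round(d,1 if i<n else 2).tolist(),np.round(r,2).tolist(),jaw])
    print(rows)
def status(d=None,r=None):
    if d is not None: adv(d,r)
    p,R=getcmd(); s,p0,R0=log(); print(s["time"].round(2),"w",s["width"].round(4),"F",np.round(s["ft_force"],1),"M",np.round(s["torque"],2),"err",rel(p0,R0,p,R))
    g=p0-.019*R0[:,2]-H; print("grasp r",np.hypot(g@EY,g[2]).round(4),"ang",np.arctan2(g[2],g@EY).round(3),"x",(g@EX).round(4),"q",np.round(s["joint_positions"],2))
E
python3 - <<'E'
from h import *
status([0,-1.22,-3],[-.01,0,0])
plan(.18,.75,7)
E
```

```text
Traceback (most recent call last):
  File "h.py", line 62, in status
    p,R=getcmd(); s,p0,R0=log(); print(s["time"].round(2),"w",s["width"].round(4),"F",np.round(s["ft_force"],1),"M",np.round(s["torque"],2),"err",rel(p0,R0,p,R))
                                       ^^^^^^^^^^^^^^^
AttributeError: 'float' object has no attribute 'round'
```

```bash
sed -i 's/s\["time"\].round(2)/round(float(s["time"]),2)/; s/s\["width"\].round(4)/round(float(s["width"]),4)/' h.py
python3 - <<'E'
from h import *
status()
plan(.18,.75,7)
E
```

```text
7.2 w 0.0112 F [ 3.3  5.6 -2.6] M [ 1.89 -0.65  0.26] err ([0.02, -0.09, 0.1], [0.002, 0.001, 0.001])
grasp r 0.1861 ang 0.179 x 0.0002 q [-0.67  0.53  0.26  1.58  0.15  1.15  1.12]
[[[-0.0, -0.8, -1.4], [-0.0, -0.0, -0.0], 0.5], [[-0.0, -1.6, -2.6], [-0.02, -0.0, -0.0], 0.5], [[-0.0, -2.5, -3.8], [-0.03, -0.0, -0.0], 0.5], [[-0.0, -3.5, -4.9], [-0.05, -0.0, -0.0], 0.5], [[-0.0, -4.6, -5.9], [-0.06, -0.0, -0.0], 0.5], [[-0.0, -5.7, -6.8], [-0.09, -0.0, -0.0], 0.5], [[-0.01, -6.94, -7.66], [-0.11, -0.0, -0.0], 0.5]]
```

Request:
play_rows:
  moves:
    - [[0,-0.8,-1.4],[0,0,0],0.5]
    - [[0,-1.6,-2.6],[-0.02,0,0],0.5]
    - [[0,-2.5,-3.8],[-0.03,0,0],0.5]
    - [[0,-3.5,-4.9],[-0.05,0,0],0.5]
    - [[0,-4.6,-5.9],[-0.06,0,0],0.5]
    - [[0,-5.7,-6.8],[-0.09,0,0],0.5]
    - [[0,-6.94,-7.66],[-0.11,0,0],0.5]

```text
time: 8.07
ee_pos: [0.6069, 0.1143, 0.1595]
eef_rot: [-0.031, 0.996, -0.087, 0.004]
ft_force: [4.5, 8.4, 1.5]
width: 0.011
```

```bash
python3 - <<'E'
from h import *
from bench import camera
status([0,-6.94,-7.66],[-.11,0,0])
plan(.75,1.35,7)
c=camera("side"); cv2.imwrite("pics/side3.png",c["frame"][:,:,::-1])
E
```

```text
8.07 w 0.011 F [4.5 8.4 1.5] M [ 2.19 -0.85  0.19] err ([0.09, -0.23, 0.25], [0.005, 0.004, 0.002])
grasp r 0.1883 ang 0.749 x 0.0008 q [-0.57  0.38  0.27  1.56  0.08  1.25  1.29]
[[[-0.0, -1.3, -0.9], [-0.03, -0.0, -0.0], 0.5], [[-0.0, -2.6, -1.7], [-0.06, -0.0, -0.0], 0.5], [[-0.0, -4.0, -2.3], [-0.09, -0.0, -0.0], 0.5], [[-0.0, -5.4, -2.9], [-0.12, -0.0, -0.0], 0.5], [[-0.0, -6.9, -3.3], [-0.16, -0.0, -0.0], 0.5], [[-0.0, -8.4, -3.6], [-0.19, -0.0, -0.0], 0.5], [[-0.01, -9.87, -3.71], [-0.23, -0.0, -0.0], 0.5]]
```

View pics/side3.png

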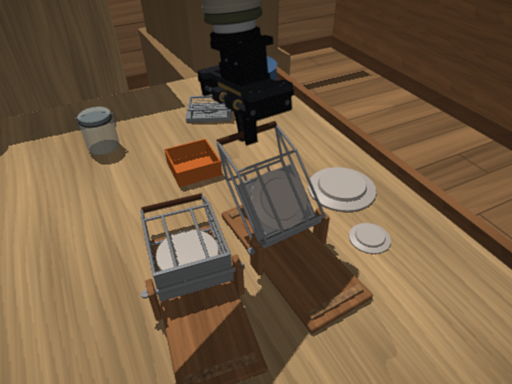

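```bash
python3 - <<'E'
from h import *
H2=H+np.array([0,0,.002])+.001*EY
plan(.75,1.35,7,H=H2)
E
```

```text
[[[-0.0, -1.2, -1.1], [-0.03, -0.0, -0.0], 0.5], [[-0.0, -2.5, -1.9], [-0.06, -0.0, -0.0], 0.5], [[-0.0, -3.9, -2.6], [-0.09, -0.0, -0.0], 0.5], [[-0.0, -5.3, -3.1], [-0.12, -0.0, -0.0], 0.5], [[-0.0, -6.8, -3.5], [-0.16, -0.0, -0.0], 0.5], [[-0.0, -8.3, -3.8], [-0.19, -0.0, -0.0], 0.5], [[-0.01, -9.81, -3.92], [-0.23, -0.0, -0.0], 0.5]]
```

Request:
play_rows:
  moves:
    - [[0,-1.2,-1.1],[-0.03,0,0],0.5]
    - [[0,-2.5,-1.9],[-0.06,0,0],0.5]
    - [[0,-3.9,-2.6],[-0.09,0,0],0.5]
    - [[0,-5.3,-3.1],[-0.12,0,0],0.5]
    - [[0,-6.8,-3.5],[-0.16,0,0],0.5]
    - [[0,-8.3,-3.8],[-0.19,0,0],0.5]
    - [[0,-9.81,-3.92],[-0.23,0,0],0.5]

```text
time: 9.0
ee_pos: [0.6128, 0.0231, 0.2159]
eef_rot: [-0.031, 0.999, 0.027, 0.001]
ft_force: [6.1, 4.3, 2.1]
width: 0.0115
```

```bash
python3 - <<'E'
from h import *
status([0,-9.81,-3.92],[-.23,0,0])
H2=H+np.array([0,0,.002])+.001*EY
plan(1.35,1.95,8,H=H2)
E
```

```text
9.0 w 0.0115 F [6.1 4.3 2.1] M [ 1.03 -1.46  0.01] err ([0.13, -0.08, 0.23], [0.003, 0.005, 0.001])
grasp r 0.1896 ang 1.347 x 0.0011 q [-0.32  0.31  0.3   1.52 -0.15  1.32  1.63]
[[[-0.0, -1.3, -0.3], [-0.04, -0.0, -0.0], 0.5], [[-0.0, -2.6, -0.5], [-0.07, -0.0, -0.0], 0.5], [[-0.0, -3.9, -0.7], [-0.1, -0.0, -0.0], 0.5], [[-0.0, -5.2, -0.7], [-0.14, -0.0, -0.0], 0.5], [[-0.0, -6.6, -0.6], [-0.17, -0.0, -0.0], 0.5], [[-0.0, -7.9, -0.4], [-0.2, -0.0, -0.0], 0.5], [[-0.0, -9.2, -0.1], [-0.24, -0.0, -0.0], 0.5], [[-0.01, -10.43, 0.25], [-0.27, -0.0, -0.0], 0.5]]
```

Request:
play_rows:
  moves:
    - [[0,-1.3,-0.3],[-0.04,0,0],0.5]
    - [[0,-2.6,-0.5],[-0.07,0,0],0.5]
    - [[0,-3.9,-0.7],[-0.1,0,0],0.5]
    - [[0,-5.2,-0.7],[-0.14,0,0],0.5]
    - [[0,-6.6,-0.6],[-0.17,0,0],0.5]
    - [[0,-7.9,-0.4],[-0.2,0,0],0.5]
    - [[0,-9.2,-0.1],[-0.24,0,0],0.5]
    - [[0,-10.43,0.25],[-0.27,0,0],0.5]

```text
time: 10.0
ee_pos: [0.6194, -0.0822, 0.2079]
eef_rot: [-0.03, 0.987, 0.16, -0.002]
ft_force: [8.9, 1.2, 2.5]
width: 0.0109
```

```bash
python3 - <<'E'
from h import *
from bench import camera
status([0,-10.43,.25],[-.27,0,0])
H2=H+np.array([0,0,.002])+.001*EY
plan(1.95,2.5,8,H=H2)
c=camera("side"); cv2.imwrite("pics/side4.png",c["frame"][:,:,::-1])
E
```

```text
10.0 w 0.0109 F [8.9 1.2 2.5] M [ 0.19 -1.83 -0.56] err ([0.15, 0.01, 0.22], [0.001, 0.005, 0.001])
grasp r 0.1888 ang 1.941 x 0.0013 q [-0.01  0.42  0.33  1.44 -0.44  1.43  2.02]
[[[-0.0, -1.2, 0.1], [-0.02, -0.0, -0.0], 0.5], [[-0.0, -2.4, 0.3], [-0.05, -0.0, -0.0], 0.5], [[-0.0, -3.6, 0.6], [-0.08, -0.0, -0.0], 0.5], [[-0.0, -4.8, 1.0], [-0.1, -0.0, -0.0], 0.5], [[-0.0, -5.9, 1.4], [-0.13, -0.0, -0.0], 0.5], [[-0.0, -7.0, 2.0], [-0.15, -0.0, -0.0], 0.5], [[-0.0, -8.1, 2.6], [-0.17, -0.0, -0.0], 0.5], [[-0.01, -9.13, 3.26], [-0.19, -0.0, -0.0], 0.5]]
```

View pics/side4.png

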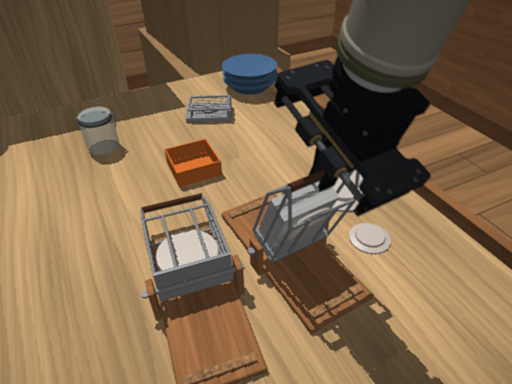

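Request:
play_rows:
  moves:
    - [[-0.05,-1.2,0.1],[-0.02,0,0],0.5]
    - [[-0.1,-2.4,0.3],[-0.05,0,0],0.5]
    - [[-0.15,-3.6,0.6],[-0.08,0,0],0.5]
    - [[-0.15,-4.8,1],[-0.1,0,0],0.5]
    - [[-0.2,-5.9,1.4],[-0.13,0,0],0.5]
    - [[-0.2,-7,2],[-0.15,0,0],0.5]
    - [[-0.2,-8.1,2.6],[-0.17,0,0],0.5]
    - [[-0.2,-9.13,3.26],[-0.19,0,0],0.5]

```text
time: 11.05
ee_pos: [0.6249, -0.1588, 0.1461]
eef_rot: [-0.029, 0.967, 0.253, -0.007]
ft_force: [7.9, -1.9, 0.4]
width: 0.011
```

```bash
python3 - <<'E'
from h import *
status([-.2,-9.13,3.26],[-.19,0,0])
H2=H+np.array([0,0,.001])+.001*EY+.002*EX
plan(2.5,2.95,8,H=H2)
E
```

```text
11.05 w 0.011 F [ 7.9 -1.9  0.4] M [-0.48 -1.44 -0.62] err ([0.04, 0.1, 0.05], [0.001, 0.002, -0.0])
grasp r 0.1863 ang 2.492 x 0.0022 q [ 0.21  0.62  0.31  1.34 -0.61  1.52  2.26]
[[[-0.0, -1.0, 0.5], [-0.02, 0.0, -0.0], 0.5], [[-0.0, -1.8, 1.0], [-0.03, 0.0, -0.0], 0.5], [[-0.0, -2.7, 1.6], [-0.04, 0.0, -0.0], 0.5], [[-0.0, -3.5, 2.2], [-0.05, 0.0, -0.0], 0.5], [[-0.0, -4.3, 2.8], [-0.06, 0.0, -0.0], 0.5], [[-0.0, -5.1, 3.5], [-0.07, 0.0, -0.0], 0.5], [[-0.0, -5.8, 4.3], [-0.08, 0.0, -0.0], 0.5], [[-0.02, -6.49, 5.04], [-0.08, 0.0, -0.0], 0.5]]
```

Request:
play_rows:
  moves:
    - [[0,-1,0.5],[-0.02,0,0],0.5]
    - [[0,-1.8,1],[-0.03,0,0],0.5]
    - [[-0.05,-2.7,1.6],[-0.04,0,0],0.5]
    - [[-0.05,-3.5,2.2],[-0.05,0,0],0.5]
    - [[-0.1,-4.3,2.8],[-0.06,0,0],0.5]
    - [[-0.1,-5.1,3.5],[-0.07,0,0],0.5]
    - [[-0.1,-5.8,4.3],[-0.08,0,0],0.5]
    - [[-0.1,-6.49,5.04],[-0.08,0,0],0.5]

```text
time: 12.05
ee_pos: [0.6272, -0.1899, 0.0695]
eef_rot: [-0.029, 0.956, 0.291, -0.009]
ft_force: [4.8, 1.2, -0.8]
width: 0.0109
```

```bash
python3 - <<'E'
from h import *
status([-.1,-6.49,5.04],[-.08,0,0])
H2=H+np.array([0,0,.001])+.001*EY+.003*EX
plan(2.95,3.14,6,H=H2)
E
```

```text
12.05 w 0.0109 F [ 4.8  1.2 -0.8] M [-0.37 -0.91 -0.42] err ([-0.02, 0.08, -0.06], [0.001, 0.0, -0.001])
grasp r 0.1843 ang 2.949 x 0.0027 q [ 0.3   0.77  0.29  1.3  -0.68  1.5   2.37]
[[[-0.0, -0.4, 0.4], [-0.0, 0.0, -0.0], 0.5], [[-0.0, -0.8, 0.9], [-0.01, 0.0, -0.0], 0.5], [[-0.0, -1.2, 1.3], [-0.01, 0.0, -0.0], 0.5], [[-0.0, -1.5, 1.8], [-0.01, 0.0, -0.0], 0.5], [[-0.0, -1.9, 2.2], [-0.01, 0.0, -0.0], 0.5], [[-0.02, -2.21, 2.72], [-0.01, 0.0, -0.0], 0.5]]
```

Request:
play_rows:
  moves:
    - [[0,-0.4,0.4],[0,0,0],0.5]
    - [[0,-0.8,0.9],[0,0,0],0.5]
    - [[0,-1.2,1.3],[0,0,0],0.5]
    - [[0,-1.5,1.7],[0,0,0],0.5]
    - [[0,-1.75,2.05],[0,0,0],0.5]
    - [[0,-1.95,2.3],[0,0,0],0.5]
    - [[0,-2.1,2.5],[0,0,0],0.5]
    - [[0,-2.1,2.5],[0,0,0],0.5]

```text
time: 13.05
ee_pos: [0.6273, -0.1929, 0.0376]
eef_rot: [-0.029, 0.956, 0.291, -0.009]
ft_force: [2.5, 1.4, -2.4]
width: 0.0108
```

```bash
python3 - <<'E'
from h import *
from bench import camera
status([0,-2.1,2.5],[0,0,0])
H2=H+.001*EY+.003*EX
p,R=getcmd(); print(p, rel(p,R,*pose(np.pi,-.6,H=H2)))
for n in("top","side"):
    c=camera(n); cv2.imwrite(f"pics/{n}5.png",cv2.resize(c["frame"][100:300,200:400,::-1],None,fx=3,fy=3,interpolation=cv2.INTER_CUBIC))
E
```

```text
13.05 w 0.0108 F [ 2.5  1.4 -2.4] M [-0.69 -0.53 -0.15] err ([-0.02, -0.0, -0.05], [0.0, -0.001, -0.0])
grasp r 0.1839 ang 3.123 x 0.0027 q [ 0.31  0.81  0.28  1.3  -0.68  1.47  2.39]
[ 0.62755036 -0.19317518  0.03803326] ([-0.02, -0.18, 0.33], [-0.01, 0.0, -0.0])
```

View pics/side5.png

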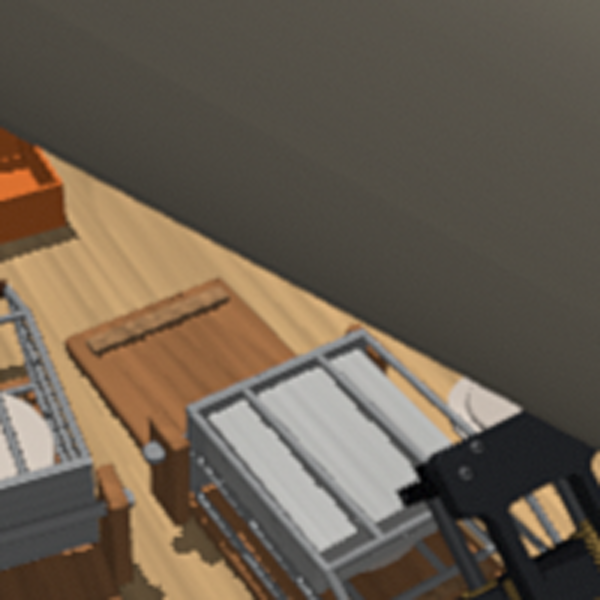

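View pics/top5.png

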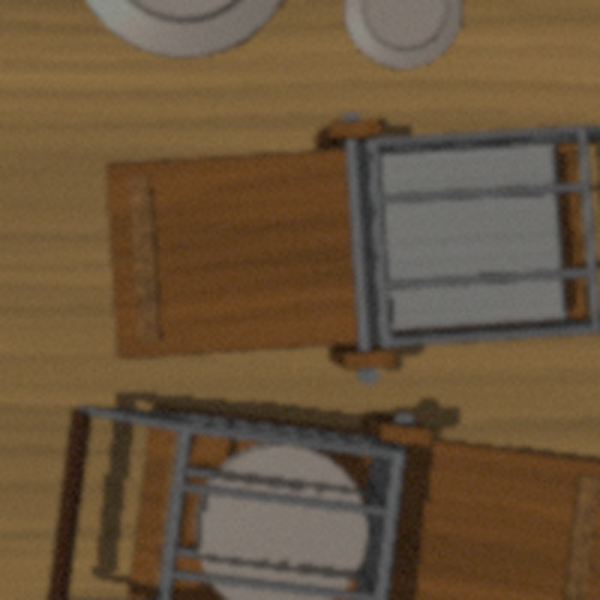

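Request:
play_rows:
  moves:
    - [[0,-0.06,0.1],[0,0,0],0.5]
    - [[0,-0.12,0.2],[0,0,0],0.5]
    - [[0,-0.18,0.3],[0,0,0],0.5]
    - [[0,-0.18,0.3],[0,0,0],0.5]

```text
time: 13.65
ee_pos: [0.6274, -0.193, 0.0343]
eef_rot: [-0.029, 0.956, 0.291, -0.009]
ft_force: [-0.2, 0.2, -2.1]
width: 0.011
```

```bash
python3 - <<'E'
from h import *
status([0,-.18,.3],[0,0,0])
p,R=getcmd(); print(p,rel(p,R,p-[0,0,.003],R))
E
```

```text
13.65 w 0.011 F [-0.2  0.2 -2.1] M [-0.52 -0.15  0.04] err ([-0.02, 0.01, -0.02], [0.0, -0.0, -0.0])
grasp r 0.1839 ang 3.141 x 0.0027 q [ 0.31  0.82  0.28  1.31 -0.68  1.46  2.4 ]
[ 0.62753947 -0.19300237  0.03453898] ([-0.0, -0.17, 0.25], [0.0, 0.0, 0.0])
```

Request:
play_rows:
  moves:
    - [[0,-0.06,0.08],[0,0,0],0.5]
    - [[0,-0.11,0.17],[0,0,0],0.5]
    - [[0,-0.17,0.25],[0,0,0],0.5]
    - [[0,-0.17,0.25],[0,0,0],0.5]

```text
time: 14.15
ee_pos: [0.6275, -0.193, 0.0337]
eef_rot: [-0.029, 0.956, 0.291, -0.009]
ft_force: [-6.7, 0.0, 14.2]
width: 0.011
```

```bash
python3 - <<'E'
from h import *
status([0,-.17,.25],[0,0,0])
E
```

```text
14.15 w 0.011 F [-6.7  0.  14.2] M [1.4  1.11 0.84] err ([-0.01, -0.12, 0.18], [0.001, 0.0, 0.001])
grasp r 0.184 ang -3.139 x 0.0028 q [ 0.31  0.82  0.28  1.3  -0.68  1.46  2.4 ]
```

Request:
play_rows:
  moves:
    - [[0,0.1,-0.15],[0,0,0],0.5]
    - [[0,0.1,-0.15],[0,0,0],1.5]
    - [[0,0.1,-0.15],[0,0,0],2.4]
    - [[0,0.1,-0.15],[0,0,0],3]
    - [[0,0.1,-0.15],[0,0,0],3]

```text
time: 14.78
ee_pos: [0.6275, -0.1931, 0.0332]
eef_rot: [-0.029, 0.956, 0.291, -0.009]
ft_force: [-0.4, -0.9, -0.4]
width: 0.0288
```

```bash
python3 - <<'E'
from h import *
status([0,.1,-.15],[0,0,0])
from bench import camera
for n in("top",):
    c=camera(n); cv2.imwrite(f"pics/{n}6.png",cv2.resize(c["frame"][100:300,250:450,::-1],None,fx=3,fy=3,interpolation=cv2.INTER_CUBIC))
E
```

```text
14.78 w 0.0288 F [-0.4 -0.9 -0.4] M [-0.66 -0.07 -0.03] err ([0.0, 0.01, -0.01], [-0.0, 0.0, -0.0])
grasp r 0.184 ang -3.136 x 0.0028 q [ 0.31  0.82  0.28  1.31 -0.68  1.46  2.4 ]
```

View pics/top6.png

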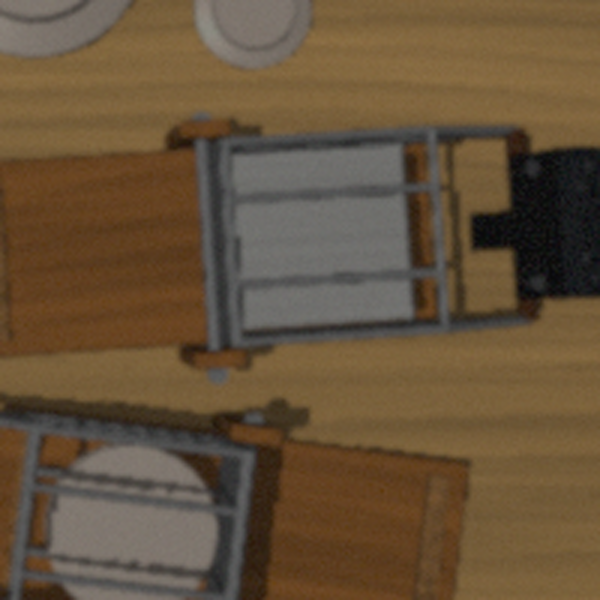

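Released. Retreating slowly along the tool axis, then clear.

Request:
play_rows:
  moves:
    - [[0,0,-0.6],[0,0,0],3]
    - [[0,0,-1.6],[0,0,0],3]
    - [[0,0,-3],[0,0,0],3]
    - [[0,0,-5],[0,0,0],3]
    - [[0,0,-8],[0,0,0],3]
    - [[0,0,-12],[0,0,0],3]
    - [[0,0,-14],[0,0,0],3]
    - [[0,0,-14],[0,0,0],3]

```text
time: 15.82
ee_pos: [0.6324, -0.2729, 0.1516]
eef_rot: [-0.028, 0.957, 0.289, -0.007]
ft_force: [0.3, 0.1, -0.2]
width: 0.0301
```

```bash
python3 - <<'E'
from h import *
from bench import camera,recognise
status([0,0,-14],[0,0,0])
for n in("top","side"):
    c=camera(n); cv2.imwrite(f"pics/{n}7.png",c["frame"][:,:,::-1])
    for q in("cradle","spare","tin_center","plate_center"):
        print(n,q,[(np.round(r["at"]).tolist(),round(r["conf"],2)) for r in recognise(c,q)])
E
```

```text
15.82 w 0.0301 F [ 0.3  0.1 -0.2] M [-0.63 -0.08 -0.02] err ([0.01, 0.07, 0.28], [-0.003, 0.003, -0.0])
grasp r 0.2889 ang 2.723 x 0.0028 q [ 0.4   0.81  0.32  1.05 -0.66  1.72  2.34]
top cradle [([363.0, 166.0], 0.89)]
top spare [([290.0, 279.0], 0.7)]
top tin_center [([357.0, 179.0], 0.7), ([141.0, 220.0], 0.63)]
top plate_center [([331.0, 102.0], 0.91), ([258.0, 81.0], 0.79)]
side cradle [([323.0, 284.0], 0.89), ([312.0, 254.0], 0.32)]
side spare [([189.0, 256.0], 0.74)]
side tin_center [([191.0, 162.0], 0.67), ([312.0, 251.0], 0.66)]
side plate_center [([371.0, 237.0], 0.92), ([342.0, 189.0], 0.57)]
```

View pics/top7.png

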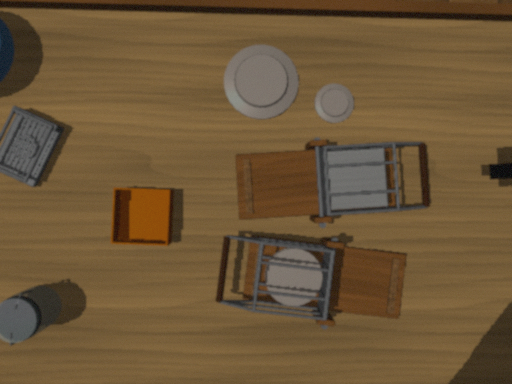

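View pics/side7.png

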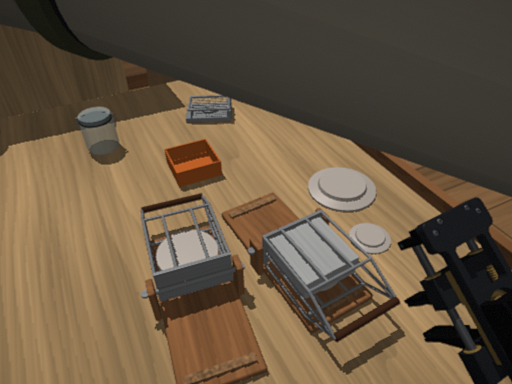

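The cradle lies on its far stop, bar at (423,175) in the top view. The tin's flat bottom shows at (357,179), the spare and all the look-alikes are unmoved, and the gripper is clear at (500,170).

```bash
python3 - <<'E'
from bench import *
print(close_job())
E
```

```text
the job is handed in; nothing more can be done
None
```

The job is done and handed in at about 16 s of the 38 s allowed. I gripped the bar of the tin cradle, the one farther from the robot, and swung it over to its other stop. I lowered it slowly, let go and backed away.

**Stop reached:** on the last few millimetres the vertical force went from −2 N (carrying the bar) to +14 N (pressing on the stop), at a bar height of about 50 mm. I eased off before opening the fingers. The highest reading after any move was about 16 N.

**Final pictures:**
- The cradle lies on its far side with the tin's flat bottom facing up.
- The cradle with the two round plates, the orange tin and the loose plates are where they were.
- The gripper touches nothing.

**Not confirmed directly:** the plate is now hidden under the tin, and the recogniser no longer found it in either view. That it lies beneath the tin follows from the cage holding the pair together, not from seeing it. The measured hinge position was off by 2–4 mm, which caused side forces under 10 N during the swing.

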